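Push a copper blank out over the filing ledge and turn the keeper over it

ROBOT

A 6-joint arm with a two-finger parallel gripper is mounted at the origin on a cart in front of the work surface, level with it; the furniture and walls round the work are solid. World frame = base frame: x ahead of the robot, y to its left, z up, the work surface at z = 0. Lengths are in m, angles in rad, forces in N, time in s.
With the tool pointing down it reaches from about 0.25 to 0.775 m from the base axis. Payload 4 kg.
Tool frame: the origin (TCP) lies at the very end of the fingers, on their centre line; the grasp point (between the pads) lies 19 mm behind it (robot.hold_point_z is the distance from the TCP to the grasp point, in m); z points along the fingers, y is the line along which they close (so a half turn about z gives the same grasp; the last joint's range is limited). The gripper opens to 94 mm and grips with 3 to 60 N. Pads are 16 mm wide; open, the fingers measure 119 mm over their backs; the gripper's body (75 mm by 177 mm) begins 78 mm behind the grasp point.
Start: joints at [-1.415, 0.087, 1.371, -0, 1.684, -0.103], TCP at [0.141, -0.532, 0.166] pointing down, gripper open.
Joint ranges: [-3.1, 3.1], [-0.76, 2.03], [0.27, 2.55], [-1.08, 4.22], [0.17, 2.65], [-2.57, 2.57]. Speed limits (rad/s): [2.79, 2.79, 3.14, 3.14, 3.14, 3.14].

INTERFACE

Orientations are given as [roll, pitch, yaw] about the fixed x, y, z axes, in that order (R = Rz(yaw) Ry(pitch) Rx(roll)).
In Python, from bench import robot gives the robot as it stands.
- The arm moves only by the tool carry_out, never from a script. Its argument "steps" is a list of rows, each a list of 3 entries, a list of its own where there are three numbers: the shift along the tool's x, y, z in m, then the turn about the tool's z in units of 10 degrees (1.0 is 10 degrees), then the closure, from -1 (fully open) to 1 (shut). In form: [[[tx, ty, tz], roll, jaw], ...]. A call has 1 to 10 rows; each row is the pose to reach, as a shift and turn from the pose commanded when the call began, along the tool's axes at that moment; what a row does not reach only later rows make up. A row lasts 1/8 s, in which the tool goes at most 62.5 mm and 10.7 degrees, less where a joint would pass 70% of its speed; a pose out of reach is approached as far as the arm can. A call with a gripper value outside its range is refused whole. The fingers move at their own pace and stop on an object; the grip force is fixed at half the most. Time passes only in rows, so rows that repeat a pose let the fingers close. It gives the time, the measured TCP pose, the force, the opening and the grip force at its end, in the units of the state.
- robot.get_obs(): the state, without advancing time (a new reading comes with each control period).
- robot.snapshot(name): name is "scene" or "side" or "wrist"; returns a dict with "image" (384x512x3 uint8, red, green, blue), "z_map" (384x512 float32, m along the optical axis (not along the pixel's ray), 0 where there is no reading), "mtx" (3x3 intrinsics, pixels), "R" (3x3) and "t" (3): a world point X has camera coordinates R X + t. Camera axes: x right, y down, z forward; pixel columns grow to the right and rows downward; lengths in m; the calibration is good to about 2 mm. A picture is of the moment at which its call begins.
- robot.close_job(): hands the job in; it is judged then, once.
The state is a dict: "time": time; "joint_positions": joint angles; "qvel": joint speeds; "joint_torque": joint torques, N m; "tool_pos": TCP position; "ee_rot": TCP orientation; "wrist_force": force on the tool from outside, world axes, zero at the start; "wrist_torque": the same for the moment, N m; "width": finger opening in m; "finger_force": force on a finger pad.
Only numpy, scipy, OpenCV 4.12 (cv2) and the standard library are available. Lean on these libraries where they do the work, as an engineer would, in place of code of your own. Each camera call takes 0.05 s, during which the arm holds its last target. There are 200 camera calls.

TASK

Get the copper blank ready for filing: with the fingertips, push it along its lane of the filing stand, towards the front end of the ledge (the end nearest you), until its whole blue strip sticks out past the end, with no more than a finger's breadth of bare copper beyond it. Then push the red keeper round by its pin until it lies square across the copper blank. Do not lift anything, leave the brass blank where it is and do not disturb the other things.

Things in the scene. Friction and masses are not known exactly. Their poses are not given: they have to be found in the camera images.
- stand: Fixed wooden stand 240 (x) x 172 (y) mm; origin under its centre, x along the lanes to the back, y left. Its top, the ledge, is 35 mm above the bench; front end x = -120 mm. A middle rail (24 mm wide, 7 mm above the ledge, at y = 0) and outer rails (8 wide, 10 high) form two lanes 66 mm wide, centred on y = +45 and -45 mm, open at both ends.
- ledge_end (a point): Middle of the upper front edge of the ledge, 35 mm above the bench; axes as the stand's. A blank overhangs by the amount its front edge lies at negative x of this point.
- copper_blank: Loose copper sheet blank 100 (x) x 60 (y) x 5 mm, about 0.2 kg, flat in the left or right lane (it varies), wholly on the ledge at first; origin at the centre of its underside, x to the back along the lane. Its front 25 mm are painted blue (the strip). It stops when no longer pushed; its back edge, at x = +50 mm, is free to be pushed.
- copper_edge (a point): Middle of the copper blank's front edge (outer edge of the blue strip), at its underside.
- brass_blank: Loose brass (yellow) blank of the same size and with the same blue strip, in the other lane; to be left where it is. Origin at the centre of its underside.
- keeper (a joint): Angle of the red keeper, a turn-button on the middle rail with a vertical pivot: 0 pointing to the front end, +1.57 (stop) square across the left lane (stand's +y), -1.57 (stop) across the right lane. Light friction (under 1 N at the pin) holds it. Arm 58 x 14 mm, from 8 to 15 mm above the ledge, so it passes clear over a blank.
- keeper_pin (a point): Middle of the upright steel pin (10 mm diameter, 20 mm tall, from 15 to 35 mm above the ledge) near the tip of the keeper, 45 mm from its pivot: push here. The point is 25 mm above the ledge.
- keeper_pivot (a point): The keeper's pivot axis, on the middle rail 55 mm behind the front end of the ledge, at the height of point keeper_pin.
- loupe: Loose round black magnifier, 42 x 87 x 9 mm, lying left of the stand; leave alone. Origin under its centre.
- cuff: Loose hammered silver cuff bracelet, 54 x 59 x 22 mm, right of the stand; leave alone. Origin under its centre.
- pen: Loose black marker, 13 x 129 x 11 mm, right of the stand near its front; leave alone. Origin under its centre.
- block: Loose steel bench block, 62 x 62 x 20 mm, behind the stand; leave alone. Origin under its centre.
Not all that is in view belongs to the job. Several things have the shape of the copper_blank; the one meant has the colours described above.

How it is judged:
On the way, in this order (a step that is already met when the one before it is completed fails the run):
1. the copper blank overhangs the front end by its blue strip, lying flat, while the keeper still points forward (x of copper_edge in the frame of ledge_end between -0.04 and -0.0235 m and angle between copper_blank's own z axis and vertical below 0.04 rad and angle between the x axis of copper_blank and the x axis of stand, either way round below 0.1 rad and value of joint keeper between -0.6 and 0.6 rad), for 0.2 s.
2. the keeper lies across the copper blank (((y of copper_blank in the frame of stand above 0 m and value of joint keeper above 1.2 rad) or (y of copper_blank in the frame of stand below 0 m and value of joint keeper below -1.2 rad))), for 0.2 s.
At the end, for the whole second after the job is handed in: The copper blank lies flat and at rest on the ledge in its lane, its front edge 23.5 to 40 mm past the front end (blue strip 25 mm), and the keeper is turned over the lane of the copper blank, to within about 0.37 rad of square (x of copper_edge in the frame of ledge_end between -0.04 and -0.0235 m and angle between copper_blank's own z axis and vertical below 0.04 rad and angle between the x axis of copper_blank and the x axis of stand, either way round below 0.1 rad and ((y of copper_blank in the frame of stand above 0 m and value of joint keeper above 1.2 rad) or (y of copper_blank in the frame of stand below 0 m and value of joint keeper below -1.2 rad)) and linear speed of copper_blank below 0.01 m/s and height (world z) of copper_blank between 0.032 and 0.038 m); the robot touches nothing.
It fails at once if the copper blank is lifted, tipped or dropped (height (world z) of copper_blank above 0.042 m or height (world z) of copper_blank below 0.028 m or angle between copper_blank's own z axis and vertical above 0.15 rad).
It fails at once if the brass blank is moved more than 10 mm (distance of brass_blank from where it was at the start of the episode above 0.01 m).
It fails at once if a bystander is moved more than 20 mm (distance of any of loupe, cuff, pen, block from where it was at the start of the episode above 0.02 m).
It also fails if it takes over 51 s, if anything falls off the work surface, if the arm or the gripper's body presses on something with over 40 N, if the wrist force passes 120 N, or if a joint passes its speed limit or range.

## Working session

There is one attempt and no reset: what is moved stays moved. The work goes in short steps, Python scripts to look and compute and a tool call to move; the robot and the scene stay as the last step left them, time stands still between calls to the robot, and variables do not carry over. Pictures are saved under pics/ and viewed, at most 10 in all, crops included, and the job is handed in when it is done.

Besides the shell and the picture viewer there is one more tool, called after "Emit:" as name(argument=value, ...) on one line, values as JSON. carry_out: Moves the arm, as the interface text tells. Its arguments: {"type":"object","properties":{"steps":{"type":"array","items":{"type":"array"}}},"required":["steps"]}

```bash
mkdir -p pics; cat > h.py <<'E'
import numpy as np, cv2
from bench import robot
def snap(n):
    s=robot.snapshot(n); return s
def save(s,f,box=None,k=1):
    im=s["image"][:,:,::-1]
    if box: im=im[box[1]:box[3],box[0]:box[2]]
    cv2.imwrite("pics/"+f,cv2.resize(im,None,fx=k,fy=k,interpolation=cv2.INTER_CUBIC))
def ray(s,uv,z):
    d=s["R"].T@np.linalg.solve(s["mtx"],np.array([uv[0],uv[1],1.]))
    c=-s["R"].T@s["t"]; return c+d*(z-c[2])/d[2]
def cloud(s):
    Z=s["z_map"]; v,u=np.indices(Z.shape)
    p=np.stack([u,v,np.ones_like(u)],-1)@np.linalg.inv(s["mtx"]).T*Z[...,None]
    return (p-s["t"])@s["R"]
E
python3 - <<'E'
from h import *
ims=[]
for n in("scene","side"):
    s=snap(n); ims.append(s); save(s,n+".png",k=1.5)
    np.savez("pics/"+n,**s)
    print(n,-s["R"].T@s["t"])
o=robot.get_obs();print(o["time"],o["tool_pos"],o["ee_rot"],o["width"])
E
```

```text
scene [0.23630192 0.54505727 0.68916085]
side [ 0.24119553 -0.624747    0.56115208]
0.1 [ 0.14066691 -0.53112389  0.16503911] [-3.13964604e+00 -2.24111574e-04  2.58810470e-01] 0.0940574801617295
```

View pics/scene.png

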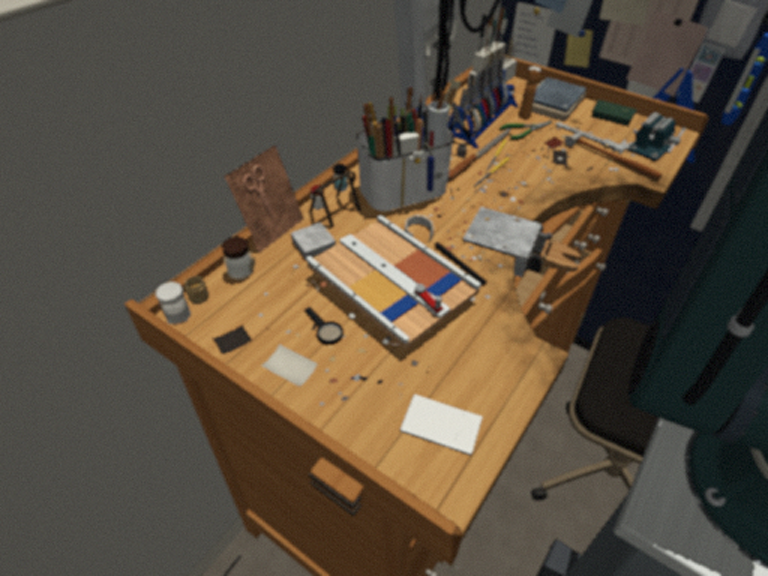

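View pics/side.png

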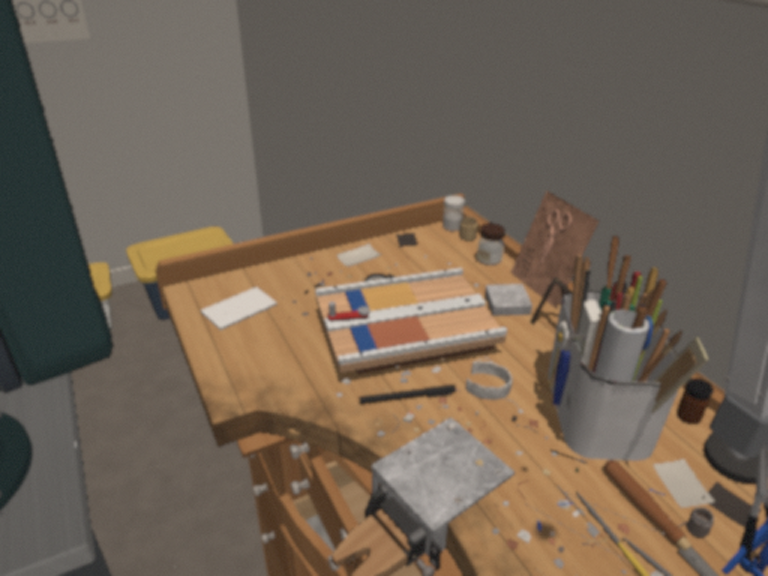

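The scene view shows the stand with its front end (red keeper at about (428,298)) to the lower right. The copper blank is at (425,268), in the lane nearer the pen, and the brass blank is at (378,290). The side view shows copper at (398,330) and brass at (390,297).

Could be taken for the copper blank (scene pixels): brass blank (378,290), upright copper-brown plate (262,200), grey plate (502,232), cards (290,365) and (442,423). I choose (425,268), which is reddish with a blue strip and lies in a lane. Next I check it in a crop and measure.

```bash
cat >> h.py <<'E'
def mask(s,c,zr=(0.02,0.09)):
    h=cv2.cvtColor(s["image"],cv2.COLOR_RGB2HSV).astype(int); H,S,V=h[...,0],h[...,1],h[...,2]
    P=cloud(s)
    m={"blue":(H>100)&(H<130)&(S>130),"copper":((H<9)|(H>176))&(S>110)&(S<200)&(V>80),"brass":(H>16)&(H<26)&(S>150)&(V>130),
       "red":((H<6)|(H>172))&(S>190)&(V>90),"white":(S<50)&(V>130)}[c]
    return m&(P[...,2]>zr[0])&(P[...,2]<zr[1])&(abs(P[...,0]-.5)<.25)&(abs(P[...,1])<.25)&(s["z_map"]>0)
def comps(s,c,z,mn=25):
    n,l,st,ce=cv2.connectedComponentsWithStats(mask(s,c).astype(np.uint8))
    out=[]
    for i in range(1,n):
        if st[i,4]<mn: continue
        v,u=np.where(l==i); p=np.array([ray(s,(a,b),z)[:2] for a,b in zip(u,v)],np.float32)
        r=cv2.minAreaRect(p); out.append((c,st[i,4],ce[i].round(1),p.mean(0).round(4),np.round(r[0],4),np.round(r[1],4),round(r[2],1),np.median(cloud(s)[l==i][:,2]).round(4)))
    return out
E
python3 - <<'E'
from h import *
for n in("scene","side"):
    s=dict(np.load(f"pics/{n}.npz")); print(n)
    for c,z in(("blue",.04),("copper",.04),("brass",.04),("red",.05),("white",.044)):
        for q in comps(s,c,z): print(*q)
    if n=="scene": a=cv2.resize(s["image"][140:235,195:330],None,fx=4,fy=4)
    else: b=cv2.resize(s["image"][170:265,205:340],None,fx=4,fy=4)
cv2.imwrite("pics/crop.png",np.vstack([a,b])[:600,:,::-1][:, :540] if 0 else cv2.resize(np.vstack([a,b])[:,:,::-1],None,fx=.78,fy=.78))
E
```

```text
scene
blue 28 [286.5 118.5] [ 0.6917 -0.2651] [ 0.692  -0.2654] [0.0031 0.0676] 32.1 0.065
blue 138 [295.6 189.3] [ 0.5151 -0.0264] [ 0.515  -0.0271] [0.0561 0.0209] 78.2 0.0395
blue 150 [266.1 205. ] [0.5446 0.0586] [0.5447 0.0583] [0.0545 0.0202] 77.3 0.0396
copper 43 [285.3 199.1] [0.5182 0.0161] [0.5177 0.0158] [0.014  0.0362] 69.8 0.0489
brass 462 [251.6 193.3] [0.5945 0.0481] [0.5954 0.0474] [0.0542 0.0689] 78.6 0.0395
red 31 [284.8 199.1] [0.5149 0.0249] [0.513  0.0251] [0.0079 0.0292] 70.0 0.0497
white 218 [286.5 167.6] [ 0.5753 -0.0761] [ 0.5836 -0.0777] [0.0092 0.2394] 78.8 0.044
white 529 [254.6 176.9] [6.208e-01 6.000e-04] [0.6177 0.0007] [0.0283 0.2002] 79.6 0.0412
white 291 [239.2 199.5] [0.6065 0.0843] [0.616  0.0811] [0.0122 0.2394] 78.9 0.0443
white 35 [295.4 206.1] [0.4856 0.0243] [0.4843 0.0247] [0.0138 0.0263] 19.6 0.0411
side
blue 71 [236.6 199.1] [0.5491 0.0586] [0.5492 0.0568] [0.0404 0.0166] 77.5 0.039
blue 123 [241.7 225. ] [ 0.5192 -0.0308] [ 0.5195 -0.0299] [0.0458 0.018 ] 79.0 0.0391
blue 63 [373.  254.9] [ 0.7032 -0.2236] [ 0.6998 -0.2251] [0.0639 0.0081] 40.1 0.0701
copper 86 [230.  209.9] [0.519  0.0277] [0.518  0.0288] [0.0173 0.045 ] 74.2 0.0485
white 383 [258.1 187.3] [0.6133 0.0746] [0.6176 0.0737] [0.0188 0.2351] 78.9 0.0422
white 775 [271.6 207.3] [ 0.6031 -0.0088] [ 0.6019 -0.0014] [0.0433 0.2395] 78.8 0.0409
white 615 [279.9 230.2] [ 0.5801 -0.0851] [ 0.5871 -0.0855] [0.0193 0.2385] 78.5 0.0422
```

View pics/crop.png

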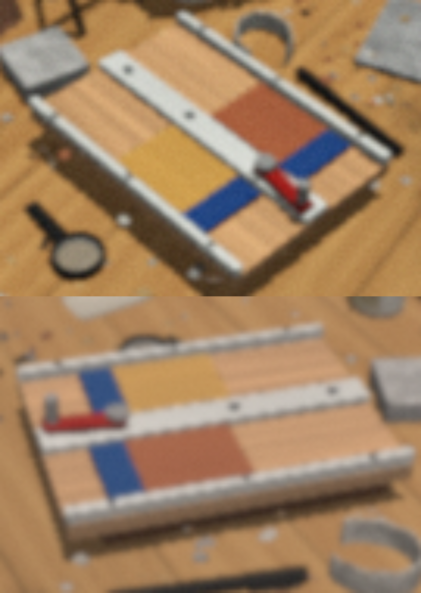

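The crop confirms it: the reddish-brown blank with the blue strip is in the lane nearer the pen and cuff (right lane), and the keeper points forward. Next I get the stand frame, the copper back edge and the clearance to tall objects.

```bash
cat >> h.py <<'E'
TH=np.deg2rad(-11.2); C=np.array([.601,-.0015]); EX=np.array([np.cos(TH),np.sin(TH)]); EY=np.array([-EX[1],EX[0]])
def st(p): d=np.asarray(p)[...,:2]-C; return np.stack([d@EX,d@EY],-1)
def wo(x,y): return C+x*EX+y*EY
E
python3 - <<'E'
from h import *
for n in("scene","side"):
    s=dict(np.load(f"pics/{n}.npz")); P=cloud(s); S=st(P)
    h=cv2.cvtColor(s["image"],cv2.COLOR_RGB2HSV).astype(int)
    print(n,"ledge z",np.median(P[(abs(S[...,0]-.08)<.02)&(abs(S[...,1]+.045)<.02)][:,2]))
    # stand extents from white rails
    w=mask(s,"white",(.04,.05)); print("rail x",np.percentile(S[w][:,0],[.5,99.5]),"y",np.percentile(S[w][:,1],[.5,99.5]))
    # profile along right lane centre at blank-top height
    R,t=s["R"],s["t"]
    for lane in(-.045,.045):
        out=[]
        for x in np.arange(-.125,.05,.005):
            q=s["mtx"]@(R@np.r_[wo(x,lane),.04]+t); u,v=q[:2]/q[2]
            px=cv2.getRectSubPix(s["image"],(1,1),(float(u),float(v)))[0,0]; out.append(f"{int(x*1000)}:{px[0]},{px[2]}")
        print(lane,*out)
    m=((h[...,0]<8)|(h[...,0]>172))&(h[...,1]>120)&(P[...,2]>.045)&(P[...,2]<.06)&(abs(S[...,1])<.07)&(S[...,0]<-.03)&(S[...,0]>-.14)
    p=S[m]; print("red",m.sum(),p.mean(0),p.min(0),p.max(0),P[m][:,2].mean())
    pn=(P[...,2]>.058)&(P[...,2]<.085)&(abs(S[...,1])<.07)&(S[...,0]<-.03)&(S[...,0]>-.14); print("pin",pn.sum(),S[pn].mean(0) if pn.any() else 0, P[pn][:,2].max() if pn.any() else 0)
    tall=(P[...,2]>.12)&(P[...,0]>.2)&(P[...,0]<.85)&(P[...,1]>-.6)&(P[...,1]<.3)&(s["z_map"]>0)
    q=P[tall]; print("tall",len(q),np.percentile(q,[1,99],axis=0).round(2).tolist())
    q=q[(q[:,0]<.78)&(q[:,1]>-.35)]; print(len(q), np.percentile(q,[1,99],axis=0).round(2).tolist() if len(q) else 0)
E
```

```text
scene ledge z 0.0342400005479676
rail x [-0.12021249  0.11666373] y [-0.08233195  0.08987238]
-0.045 -125:143,74 -120:206,112 -114:206,111 -109:206,113 -104:207,113 -99:208,111 -94:167,93 -89:51,106 -84:35,133 -79:37,132 -74:34,129 -69:50,125 -64:131,87 -59:166,60 -54:167,62 -49:166,61 -44:165,63 -39:164,63 -34:167,64 -29:166,61 -24:164,59 -19:168,64 -14:162,56 -9:165,61 -4:166,61 0:168,61 5:173,69 10:188,92 15:204,112 20:207,114 25:206,112 30:207,113 35:209,115 40:206,111 45:208,114
0.045 -125:139,72 -120:205,110 -114:204,109 -109:207,115 -104:206,112 -99:207,114 -94:204,111 -89:209,116 -84:204,110 -79:123,89 -74:35,125 -69:34,130 -64:36,131 -59:35,130 -54:96,121 -49:190,85 -44:203,76 -39:205,80 -34:205,81 -29:201,75 -24:203,79 -19:200,75 -14:204,79 -9:202,77 -4:202,77 0:202,77 5:204,81 10:200,76 15:203,79 20:207,92 25:212,114 30:213,117 35:211,114 40:212,117 45:211,117
red 69 [-0.09277427  0.00928005] [-0.11627539 -0.00112712] [-0.07238947  0.01623241] 0.04937410073002291
pin 25 [-0.11117852  0.01104066] 0.0707869773256494
tall 6712 [[0.2, -0.58, 0.12], [0.84, 0.08, 0.45]]
4487 [[0
[... 479 characters left out ...]
,114 30:197,115 35:196,115 40:196,114 45:196,116
0.045 -125:172,87 -120:155,85 -114:199,116 -109:207,120 -104:179,118 -99:146,128 -94:167,124 -89:208,121 -84:209,122 -79:206,120 -74:149,113 -69:60,125 -64:54,129 -59:52,127 -54:55,126 -49:117,115 -44:192,93 -39:199,92 -34:199,92 -29:197,90 -24:198,91 -19:196,89 -14:197,90 -9:197,89 -4:197,90 0:198,91 5:197,90 10:197,89 15:198,91 20:196,89 25:194,98 30:198,114 35:200,117 40:200,117 45:201,117
red 76 [-0.08852361  0.0016537 ] [-0.11160212 -0.00538839] [-0.06794529  0.00908498] 0.04818780974019045
pin 30 [-0.10636851  0.00525886] 0.0702831198857485
tall 11299 [[0.2, -0.4, 0.12], [0.81, -0.02, 0.47]]
7726 [[0.2, -0.34, 0.12], [0.78, -0.02, 0.47]]
```

```bash
python3 - <<'E'
from h import *
G=np.zeros((14,16))
for n in("scene","side"):
    s=dict(np.load(f"pics/{n}.npz")); P=cloud(s)[s["z_map"]>0]
    for i in range(14):
        for j in range(16):
            x0,y0=.2+.05*i,-.6+.05*j
            q=P[(P[:,0]>=x0)&(P[:,0]<x0+.05)&(P[:,1]>=y0)&(P[:,1]<y0+.05)]
            if len(q)>3: G[i,j]=max(G[i,j],np.percentile(q[:,2],97))
print("cols y from",[-60+5*j for j in range(16)])
for i in range(14): print(20+5*i,(G[i]*100).round().astype(int).tolist())
o=robot.get_obs()
p=np.array(o["tool_pos"]); yaw=o["ee_rot"][2]
for X in(wo(.035,-.045),):
    d=X-p[:2]; print(X,"tool shift",d@[np.cos(yaw),np.sin(yaw)],d@[np.sin(yaw),-np.cos(yaw)],"turn",np.degrees(yaw-TH)/10)
E
```

```text
cols y from [-60, -55, -50, -45, -40, -35, -30, -25, -20, -15, -10, -5, 0, 5, 10, 15]
20 [0, 0, 0, 0, 0, 0, 0, 0, 0, 0, 48, 46, 45, 44, 0, 0]
25 [0, 0, 0, 0, 0, 0, 0, 0, 0, 0, 0, 0, 0, 0, 0, 0]
30 [1, 0, 0, 0, 0, 0, 0, 0, 0, 0, 0, 0, 0, 0, 0, 1]
35 [0, 0, 0, 0, 0, 0, 0, 0, 0, 0, 0, 0, 0, 0, 1, 1]
40 [0, 0, 0, 0, 0, 0, 0, 0, 0, 0, 0, 0, 0, 0, 0, 1]
45 [0, 0, 0, 0, 0, 1, 1, 1, 1, 1, 4, 4, 7, 4, 0, 0]
50 [0, 0, 0, 0, 0, 0, 1, 1, 1, 1, 5, 4, 6, 4, 4, 0]
55 [0, 0, 0, 0, 0, 0, 1, 1, 1, 1, 5, 4, 4, 5, 0, 0]
60 [1, 0, 1, 1, 0, 0, 0, 0, 2, 2, 5, 4, 4, 4, 1, 1]
65 [1, 1, 1, 2, 2, 18, 18, 13, 2, 4, 5, 4, 4, 5, 1, 0]
70 [11, 11, 10, 11, 20, 20, 19, 17, 18, 4, 4, 4, 4, 5, 0, 0]
75 [23, 29, 12, 12, 32, 36, 21, 21, 20, 6, 3, 2, 2, 0, 0, 0]
80 [26, 28, 29, 13, 19, 34, 12, 18, 12, 7, 7, 2, 2, 6, 7, 3]
85 [17, 26, 29, 29, 30, 31, 33, 47, 47, 45, 43, 39, 40, 42, 43, 45]
[ 0.62659288 -0.05244118] tool shift 0.5922519199533222 -0.33837679115048896 turn 2.602874762544861
```

Emit:
carry_out(steps=[[[0.03,-0.02,-0.03],0.3,0.5],[[0.09,-0.05,-0.04],0.6,0.5],[[0.15,-0.085,-0.04],0.9,0.5],[[0.2,-0.115,-0.04],1.2,0.5],[[0.255,-0.145,-0.04],1.5,0.5],[[0.31,-0.175,-0.04],1.8,0.5],[[0.36,-0.205,-0.04],2.1,0.5],[[0.41,-0.235,-0.04],2.4,0.5],[[0.46,-0.265,-0.04],2.6,0.5],[[0.51,-0.29,-0.04],2.6,0.5]])

```text
time: 1.35
tool_pos: [0.5605, -0.119, 0.2057]
ee_rot: [3.141, 0.001, -0.195]
wrist_force: [1.2, -0.1, 0.3]
width: 0.0234
finger_force: 0.0
```

```bash
cat >> h.py <<'E'
def rel(x,y,z):
    o=robot.get_obs(); p=np.array(o["tool_pos"]); a=o["ee_rot"][2]; d=wo(x,y)-p[:2]
    print("t",round(o["time"],2),"stand xy",st(p).round(4),"z",p[2].round(4),"rpy",np.round(o["ee_rot"],3),"w",round(o["width"],4),"F",np.round(o["wrist_force"],1),"q",np.round(o["joint_positions"],2))
    print("shift",np.round([d@[np.cos(a),np.sin(a)],d@[np.sin(a),-np.cos(a)],p[2]-z],4),"turn to stand",round(np.degrees(a-TH)/10,3))
E
python3 -c "
from h import *
rel(.035,-.045,.10)"
```

```text
t 1.35 stand xy [-0.0169 -0.1231] z 0.2057 rpy [ 3.141e+00  1.000e-03 -1.950e-01] w 0.0234 F [ 1.2 -0.1  0.3] q [-0.31  0.14  1.24 -0.    1.77  1.46]
shift [ 0.052  -0.0781  0.1057] turn to stand 0.006
```

Emit:
carry_out(steps=[[[0.026,-0.039,0.0],0,0.5],[[0.052,-0.078,0.0],0,0.5],[[0.052,-0.078,0.05],0,0.5],[[0.052,-0.078,0.1],0,0.5],[[0.052,-0.078,0.13],0,0.5],[[0.052,-0.078,0.15],0,0.5],[[0.052,-0.078,0.15],0,0.5],[[0.052,-0.078,0.15],0,0.5]])

```text
time: 2.35
tool_pos: [0.6262, -0.0545, 0.0569]
ee_rot: [3.142, -0.001, -0.195]
wrist_force: [0.1, -0.8, 0.4]
width: 0.0237
finger_force: 0.0
```

```bash
python3 - <<'E'
from h import *
rel(.035,-.045,.0375)
s=snap("side"); save(s,"a1.png",(190,130,350,270),3.5)
s=snap("wrist"); save(s,"a2.png",None,1)
a=cv2.imread("pics/a1.png")
E
```

```text
t 2.35 stand xy [ 0.035  -0.0471] z 0.0569 rpy [ 3.142e+00 -1.000e-03 -1.950e-01] w 0.0237 F [ 0.1 -0.8  0.4] q [-0.18  0.3   1.34 -0.    1.5   1.59]
shift [-0.     -0.0021  0.0194] turn to stand 0.003
```

View pics/a1.png

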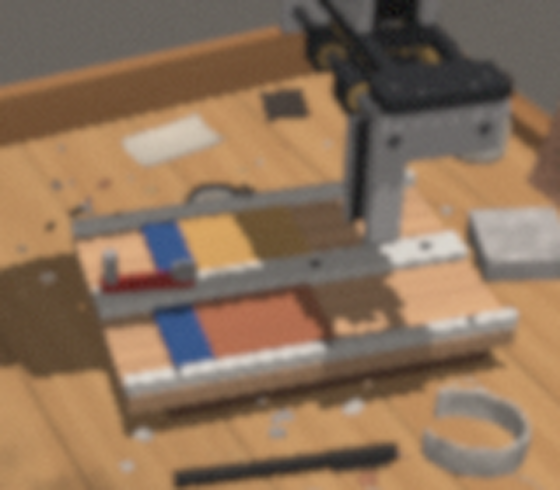

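The side view shows the near fingertip at about crop (385,240), behind the copper's back edge near (320,320). I check its projected position before going down.

```bash
python3 - <<'E'
from h import *
s=dict(np.load("pics/side.npz"))
for y in(-.071,-.047,-.023):
    q=s["mtx"]@(s["R"]@np.r_[wo(.035,y),.057]+s["t"]); print(y,(q[:2]/q[2]-[190,130])*3.5)
s=snap("scene"); save(s,"a3.png",(180,90,340,240),3.5)
for y in(-.071,-.047,-.023):
    q=s["mtx"]@(s["R"]@np.r_[wo(.035,y),.057]+s["t"]); print(y,(q[:2]/q[2]-[180,90])*3.5)
P=cloud(snap("side")); S=st(P); m=(P[...,2]>.058)&(P[...,2]<.12)&(S[...,0]>0)&(S[...,0]<.08)&(abs(S[...,1])<.15)
print(m.sum(),np.percentile(np.c_[S[m],P[m][:,2]],[2,50,98],axis=0))
E
```

```text
-0.071 [372.88892041 306.02167067]
-0.047 [358.73328556 282.53511135]
-0.023 [345.19855134 260.07872973]
-0.071 [320.48210519 230.90500628]
-0.047 [297.47311094 245.31300267]
-0.023 [273.87960361 260.08701516]
143 [[ 0.02842281 -0.07328449  0.09766136]
 [ 0.03354926 -0.06419482  0.11045328]
 [ 0.04707992 -0.02782943  0.11944667]]
```

View pics/a3.png

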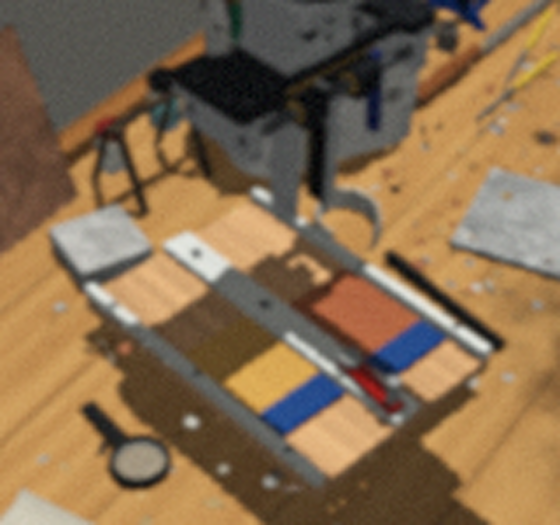

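The fingertips appear about 40 mm higher in both views than the reported TCP. I look into that before going lower.

```bash
python3 - <<'E'
from h import *
print(robot.hold_point_z,[a for a in dir(robot) if a[0]!='_'])
rel(.035,-.045,.0375)
for n in("side","scene"):
    s=snap(n);P=cloud(s); S=st(P); m=(P[...,2]>.05)&(P[...,2]<.16)&(S[...,0]>-.03)&(S[...,0]<.1)&(S[...,1]>-.12)&(S[...,1]<.06)&(s["z_map"]>0)
    v,u=np.where(m); z=P[m][:,2]
    k=np.argsort(z)[:12]; print(n,[(int(u[i]),int(v[i]),*S[m][i].round(3),z[i].round(3)) for i in k])
w=snap("wrist"); print("wristcam",st(-w["R"].T@w["t"]),(-w["R"].T@w["t"])[2])
save(w,"w1.png")
E
```

```text
0.0188 ['IKError', 'close_job', 'get_obs', 'hold_point_z', 'snapshot']
t 2.55 stand xy [ 0.0354 -0.0471] z 0.0576 rpy [ 3.142e+00 -3.000e-03 -1.950e-01] w 0.0235 F [-1.   0.1  0.3] q [-0.18  0.3   1.34 -0.    1.5   1.59]
shift [-0.0004 -0.0021  0.0201] turn to stand 0.003
side [(289, 192, np.float64(0.03), np.float64(-0.033), np.float64(0.097)), (292, 192, np.float64(0.035), np.float64(-0.036), np.float64(0.097)), (291, 192, np.float64(0.033), np.float64(-0.037), np.float64(0.098)), (293, 192, np.float64(0.037), np.float64(-0.038), np.float64(0.098)), (299, 199, np.float64(0.04), np.float64(-0.065), np.float64(0.098)), (292, 191, np.float64(0.036), np.float64(-0.034), np.float64(0.098)), (298, 199, np.float64(0.037), np.float64(-0.065), np.float64(0.099)), (290, 191, np.float64(0.032), np.float64(-0.034), np.float64(0.099)), (290, 192, np.float64(0.03), np.float64(-0.037), np.float64(0.099)), (291, 191, np.float64(0.034), np.float64(-0.035), np.float64(0.099)), (297, 199, np.float64(0.035), np.float64(-0.066), np.float64(0.1)), (289, 191, np.float64(0.029), np.float64(-0.035), np.flo
[... 206 characters left out ...]
), np.float64(0.097)), (267, 145, np.float64(0.041), np.float64(-0.058), np.float64(0.097)), (268, 145, np.float64(0.039), np.float64(-0.06), np.float64(0.098)), (267, 144, np.float64(0.043), np.float64(-0.06), np.float64(0.098)), (271, 147, np.float64(0.027), np.float64(-0.059), np.float64(0.099)), (272, 147, np.float64(0.025), np.float64(-0.06), np.float64(0.099)), (264, 152, np.float64(0.024), np.float64(-0.031), np.float64(0.1)), (270, 146, np.float64(0.03), np.float64(-0.058), np.float64(0.101)), (273, 146, np.float64(0.025), np.float64(-0.063), np.float64(0.101)), (272, 146, np.float64(0.026), np.float64(-0.061), np.float64(0.101))]
wristcam [ 0.10096846 -0.04727141] 0.2758293587783078
```

View pics/w1.png

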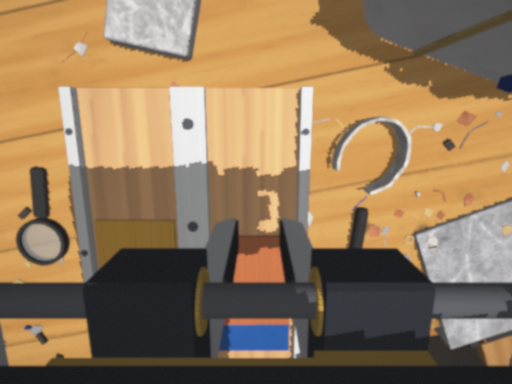

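All views agree that the fingertips are at z≈0.097 while the reported TCP z is 0.057, so I use camera height and go down in guarded steps.

Emit:
carry_out(steps=[[[0,-0.002,0.015],0,0.5],[[0,-0.002,0.02],0,0.5],[[0,-0.002,0.02],0,0.5],[[0,-0.002,0.02],0,0.5]])

```text
time: 3.2
tool_pos: [0.6261, -0.0525, 0.036]
ee_rot: [3.142, -0.0, -0.195]
wrist_force: [-0.1, 0.2, -0.6]
width: 0.0236
finger_force: 0.0
```

```bash
cat >> h.py <<'E'
def tip(X=(-.03,.1),Y=(-.12,.06),lo=.048):
    for n in("side","scene"):
        s=snap(n);P=cloud(s); S=st(P); m=(P[...,2]>lo)&(P[...,2]<.16)&(S[...,0]>X[0])&(S[...,0]<X[1])&(S[...,1]>Y[0])&(S[...,1]<Y[1])&(s["z_map"]>0)
        z=P[m][:,2]; k=np.argsort(z); b=S[m][z<z.min()+.02]
        print(n,"tip z",z[k][:8].round(4),"x",b[:,0].min().round(4),b[:,0].max().round(4),"y",b[:,1].min().round(4),b[:,1].max().round(4))
E
python3 -c "
from h import *
rel(.035,-.045,.0375); tip()"
```

```text
t 3.2 stand xy [ 0.0346 -0.0451] z 0.036 rpy [ 3.142 -0.    -0.195] w 0.0236 F [-0.1  0.2 -0.6] q [-0.17  0.32  1.36 -0.    1.46  1.59]
shift [ 0.0004 -0.0001 -0.0015] turn to stand 0.003
side tip z [0.0739 0.0741 0.0751 0.0751 0.0754 0.0762 0.0762 0.0762] x 0.0273 0.0467 y -0.0725 -0.0243
scene tip z [0.0756 0.0764 0.0765 0.0768 0.0779 0.078  0.0791 0.0794] x 0.0223 0.0426 y -0.0684 -0.0195
```

Emit:
carry_out(steps=[[[0,0,0.015],0,0.5],[[0,0,0.029],0,0.5],[[0,0,0.031],0,0.5],[[0,0,0.032],0,0.5],[[0,0,0.032],0,0.5],[[0,0,0.032],0,0.5]])

```text
time: 4.05
tool_pos: [0.6265, -0.0525, 0.0046]
ee_rot: [3.142, -0.001, -0.195]
wrist_force: [0.0, -0.0, 0.3]
width: 0.0238
finger_force: 0.0
```

```bash
python3 -c "
from h import *
rel(.035,-.045,.0); tip(lo=.0385,Y=(-.074,-.018),X=(.015,.055))"
```

```text
t 4.05 stand xy [ 0.0349 -0.0451] z 0.0046 rpy [ 3.142e+00 -1.000e-03 -1.950e-01] w 0.0238 F [ 0.  -0.   0.3] q [-0.17  0.34  1.4  -0.    1.4   1.59]
shift [ 0.0001 -0.0001  0.0046] turn to stand 0.003
side tip z [0.0429 0.0431 0.0432 0.0433 0.0436 0.0449 0.0449 0.0463] x 0.0275 0.0471 y -0.0723 -0.0249
scene tip z [0.0404 0.0413 0.044  0.0443 0.0449 0.0453 0.0457 0.0467] x 0.0203 0.0426 y -0.0737 -0.0206
```

Emit:
carry_out(steps=[[[0,0,0.003],0,0.5],[[0,0,0.005],0,0.5],[[0,0,0.005],0,0.5],[[0,0,0.005],0,0.5]])

```text
time: 4.65
tool_pos: [0.6261, -0.0524, -0.001]
ee_rot: [3.142, 0.0, -0.195]
wrist_force: [0.4, 0.0, -0.0]
width: 0.0234
finger_force: 0.0
```

Emit:
carry_out(steps=[[[0,0,0.001],0,0.5],[[0,0,0.0015],0,0.5],[[0,0,0.0015],0,0.5]])

```text
time: 5.03
tool_pos: [0.626, -0.0525, -0.0025]
ee_rot: [3.141, 0.0, -0.195]
wrist_force: [-0.8, 0.1, -0.3]
width: 0.0237
finger_force: 0.0
```

Emit:
carry_out(steps=[[[0,0,0.001],0,0.5],[[0,0,0.001],0,0.5],[[0,0,0.001],0,0.5]])

```text
time: 5.4
tool_pos: [0.6261, -0.0525, -0.0034]
ee_rot: [3.141, -0.0, -0.195]
wrist_force: [-0.6, 0.1, 0.4]
width: 0.023
finger_force: 0.0
```

Emit:
carry_out(steps=[[[0,0,0.001],0,0.5],[[0,0,0.001],0,0.5],[[0,0,0.001],0,0.5]])

```text
time: 5.78
tool_pos: [0.6262, -0.0525, -0.004]
ee_rot: [3.142, -0.001, -0.195]
wrist_force: [0.1, 0.1, 2.1]
width: 0.0235
finger_force: 1.1
```

```bash
python3 -c "
from h import *
rel(.035,-.045,.0); tip(lo=.0372,Y=(-.074,-.018),X=(.015,.055))"
```

```text
t 5.78 stand xy [ 0.0347 -0.0451] z -0.004 rpy [ 3.142e+00 -1.000e-03 -1.950e-01] w 0.0235 F [0.1 0.1 2.1] q [-0.17  0.35  1.41 -0.    1.39  1.59]
shift [ 0.0003 -0.0001 -0.004 ] turn to stand 0.003
side tip z [0.0377 0.0382 0.0385 0.0386 0.0387 0.0387 0.0388 0.0388] x 0.0271 0.0465 y -0.0718 -0.0249
scene tip z [0.0372 0.0373 0.038  0.0382 0.0383 0.0398 0.0405 0.0406] x 0.0188 0.0413 y -0.0717 -0.0191
```

Emit:
carry_out(steps=[[[0,0,-0.002],0,0.5],[[-0.006,0,-0.002],0,0.5],[[-0.012,0,-0.002],0,0.5],[[-0.018,0,-0.002],0,0.5],[[-0.024,0,-0.002],0,0.5],[[-0.031,0,-0.002],0,0.5],[[-0.038,0,-0.002],0,0.5],[[-0.044,0,-0.002],0,0.5],[[-0.048,0,-0.002],0,0.5],[[-0.05,0,-0.002],0,0.5]])

```text
time: 7.12
tool_pos: [0.5769, -0.0427, -0.0023]
ee_rot: [3.142, -0.0, -0.195]
wrist_force: [1.5, 0.3, -0.5]
width: 0.0233
finger_force: 0.5
```

```bash
cat >> h.py <<'E'
def blue(f=None):
    for n in("side","scene"):
        s=snap(n); np.savez("pics/last_"+n,**s)
        h=cv2.cvtColor(s["image"],cv2.COLOR_RGB2HSV).astype(int)
        m=((h[...,0]>100)&(h[...,0]<130)&(h[...,1]>110)).astype(np.uint8)
        k,l,stt,ce=cv2.connectedComponentsWithStats(m)
        for i in range(1,k):
            if stt[i,4]<40: continue
            v,u=np.where(l==i); p=st(np.array([ray(s,(a,b),.04) for a,b in zip(u,v)]))
            if abs(p[:,1].mean())<.09 and abs(p[:,0].mean())<.2:
                r=cv2.minAreaRect(p.astype(np.float32)); print(n,stt[i,4],"centre",p.mean(0).round(4),"x range",np.percentile(p[:,0],[2,98]).round(4),"rect",np.round(r[1],3),round(r[2],1))
        if f and n=="side": save(s,f,(190,130,350,270),3.5)
E
python3 -c "
from h import *
rel(-.04,-.045,-.002); blue('b1.png')"
```

```text
t 7.12 stand xy [-0.0156 -0.0451] z -0.0023 rpy [ 3.142 -0.    -0.195] w 0.0233 F [ 1.5  0.3 -0.5] q [-0.17  0.24  1.54 -0.    1.36  1.59]
shift [-0.0244 -0.0001 -0.0003] turn to stand 0.003
side 78 centre [-0.0628  0.0482] x range [-0.071  -0.0533] rect [0.018 0.04 ] 1.7
side 152 centre [-0.1116 -0.0463] x range [-0.1214 -0.1016] rect [0.021 0.05 ] 0.1
scene 161 centre [-0.1165 -0.041 ] x range [-0.1274 -0.106 ] rect [0.023 0.057] 0.1
scene 168 centre [-0.0667  0.0483] x range [-0.0772 -0.056 ] rect [0.056 0.022] 89.6
```

View pics/b1.png

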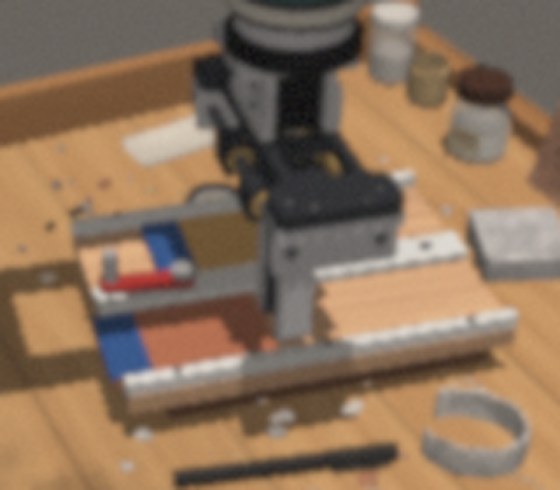

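The side view shows the copper sliding square, with its blue strip around crop (120,340) just reaching the front end; overhang is about 5 mm and the brass is unmoved. I push 26 mm more.

Emit:
carry_out(steps=[[[-0.006,0,0],0,0.5],[[-0.012,0,0],0,0.5],[[-0.018,0,0],0,0.5],[[-0.022,0,0],0,0.5],[[-0.025,0,0],0,0.5],[[-0.026,0,0],0,0.5],[[-0.026,0,0],0,0.5],[[-0.026,0,0],0,0.5],[[-0.022,0,0],0,0.5],[[-0.018,0,0],0,0.5]])

```text
time: 8.48
tool_pos: [0.5593, -0.0392, -0.0027]
ee_rot: [3.142, 0.001, -0.195]
wrist_force: [-0.2, 0.1, -0.6]
width: 0.0237
finger_force: 0.0
```

```bash
python3 - <<'E'
from h import *
rel(-.02,-.045,.05); blue()
# pin seen from both
for n in("side","scene"):
    s=dict(np.load(f"pics/last_{n}.npz")); P=cloud(s);S=st(P)
    pn=(P[...,2]>.057)&(P[...,2]<.078)&(abs(S[...,1])<.04)&(S[...,0]<-.085)&(S[...,0]>-.14); print("pin",pn.sum(),S[pn].mean(0))
    # front of ledge vs overhang from depth: bright profile across front at lane centre
    m=(P[...,2]>.03)&(P[...,2]<.045)&(abs(S[...,1]+.045)<.02)&(S[...,0]<-.08)&(s["z_map"]>0); print("copper lane min x",np.percentile(S[m][:,0],[0,2]), "left lane", np.percentile(S[(P[...,2]>.03)&(P[...,2]<.045)&(abs(S[...,1]-.045)<.02)&(s["z_map"]>0)][:,0],[0,2]))
E
```

```text
t 8.47 stand xy [-0.0336 -0.0451] z -0.0027 rpy [ 3.142e+00  1.000e-03 -1.950e-01] w 0.0237 F [-0.2  0.1 -0.6] q [-0.17  0.2   1.58 -0.    1.36  1.59]
shift [ 0.0136 -0.0001 -0.0527] turn to stand 0.003
side 75 centre [-0.0623  0.0478] x range [-0.0704 -0.0533] rect [0.018 0.04 ] 0.4
side 157 centre [-0.137 -0.048] x range [-0.147  -0.1274] rect [0.049 0.021] 89.2
scene 161 centre [-0.1418 -0.0395] x range [-0.1523 -0.1312] rect [0.054 0.022] 89.3
scene 164 centre [-0.0668  0.0491] x range [-0.0772 -0.0562] rect [0.055 0.022] 88.5
pin 34 [-0.10622282  0.00494851]
copper lane min x [-0.14837649 -0.14737376] left lane [-0.11617238 -0.11416313]
pin 27 [-0.11137762  0.01121153]
copper lane min x [-0.54436    -0.15307159] left lane [-0.1211611  -0.11853206]
```

Emit:
carry_out(steps=[[[0.002,0,-0.03],0,0.5],[[0.002,0,-0.07],0,0.5],[[0,0,-0.1],0,1],[[-0.025,-0.025,-0.1],0,1],[[-0.05,-0.055,-0.1],0,1],[[-0.075,-0.08,-0.1],0,1],[[-0.075,-0.08,-0.1],0,1],[[-0.075,-0.08,-0.07],0,1],[[-0.075,-0.08,-0.05],0,1],[[-0.075,-0.08,-0.05],0,1]])

```text
time: 9.82
tool_pos: [0.5001, 0.0528, 0.0456]
ee_rot: [3.14, 0.004, -0.196]
wrist_force: [-0.3, -0.6, -0.3]
width: 0.0004
finger_force: 0.0
```

```bash
python3 - <<'E'
from h import *
rel(-.11,.034,.018); tip(X=(-.14,-.06),Y=(.015,.07),lo=.06); blue('c1.png')
E
```

```text
t 9.82 stand xy [-0.1095  0.0337] z 0.0456 rpy [ 3.14   0.004 -0.196] w 0.0004 F [-0.3 -0.6 -0.3] q [-0.01  0.04  1.66 -0.    1.44  1.76]
shift [-0.0005 -0.0003  0.0276] turn to stand -0.002
side tip z [0.0847 0.085  0.0863 0.0868 0.0873 0.0876 0.0883 0.0884] x -0.116 -0.0969 y 0.0184 0.0386
scene tip z [0.0874 0.0876 0.089  0.0898 0.0899 0.0902 0.0903 0.092 ] x -0.1197 -0.1016 y 0.0216 0.0481
side 86 centre [-0.0623  0.0486] x range [-0.0709 -0.0531] rect [0.043 0.019] 89.6
side 168 centre [-0.1372 -0.0458] x range [-0.1468 -0.1274] rect [0.054 0.021] 87.7
scene 169 centre [-0.067  0.048] x range [-0.0773 -0.0565] rect [0.057 0.022] 89.2
scene 168 centre [-0.1422 -0.0387] x range [-0.1529 -0.1312] rect [0.023 0.056] 1.0
```

View pics/c1.png

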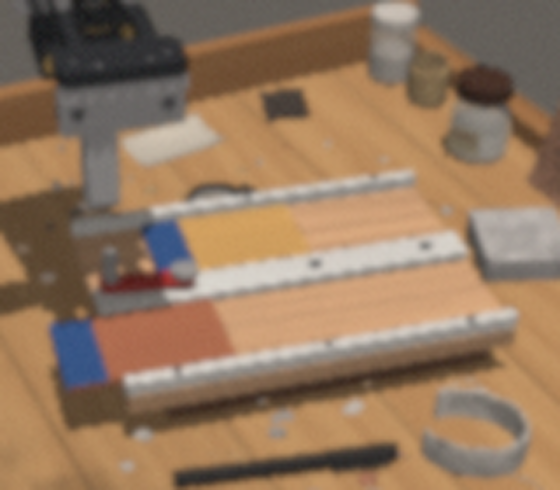

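The side view shows the copper's blue strip fully past the end at crop (78,350), and the closed fingers up left of the pin at (108,262). Now I go down beside the pin.

Emit:
carry_out(steps=[[[0,0,0.015],0,1],[[0,0,0.0275],0,1],[[0,0,0.0275],0,1],[[0,0.006,0.0275],0,1],[[0,0.006,0.0275],0,1]])

```text
time: 10.65
tool_pos: [0.5004, 0.0474, 0.0205]
ee_rot: [3.142, -0.001, -0.196]
wrist_force: [-0.0, 1.0, 0.0]
width: 0.0007
finger_force: 0.0
```

```bash
python3 - <<'E'
from h import *
rel(-.11,.028,.018)
E
```

```text
t 10.65 stand xy [-0.1082  0.0285] z 0.0205 rpy [ 3.142e+00 -1.000e-03 -1.960e-01] w 0.0007 F [-0.  1.  0.] q [-0.02  0.06  1.7  -0.    1.39  1.75]
shift [-0.0018  0.0005  0.0025] turn to stand -0.0
```

Emit:
carry_out(steps=[[[-0.004,0.019,0.002],-0.97,1],[[-0.005,0.027,0.002],-1.95,1],[[-0.0045,0.035,0.002],-2.92,1],[[-0.0025,0.043,0.002],-3.9,1],[[0.0005,0.0505,0.002],-4.87,1],[[0.005,0.0575,0.002],-5.84,1],[[0.0105,0.0635,0.002],-6.82,1],[[0.017,0.0685,0.002],-7.79,1],[[0.021,0.071,0.002],-8.37,1],[[0.021,0.071,0.002],-8.37,1]])

```text
time: 11.9
tool_pos: [0.5074, -0.0261, 0.0184]
ee_rot: [3.141, -0.0, 1.264]
wrist_force: [0.2, 0.4, 0.5]
width: 0.0004
finger_force: 0.0
```

```bash
python3 - <<'E'
from h import *
rel(-.0867,-.043,.018); blue('d1.png')
E
```

```text
t 11.9 stand xy [-0.0871 -0.0423] z 0.0184 rpy [ 3.141 -0.     1.264] w 0.0004 F [0.2 0.4 0.5] q [-0.16  0.07  1.69 -0.    1.38  0.14]
shift [-0.0006  0.0004  0.0004] turn to stand 8.363
side 161 centre [-0.1372 -0.0468] x range [-0.1473 -0.1274] rect [0.021 0.051] 0.4
scene 159 centre [-0.1417 -0.0396] x range [-0.152  -0.1312] rect [0.054 0.022] 89.3
scene 159 centre [-0.0672  0.0491] x range [-0.0772 -0.0571] rect [0.055 0.021] 88.5
```

View pics/d1.png

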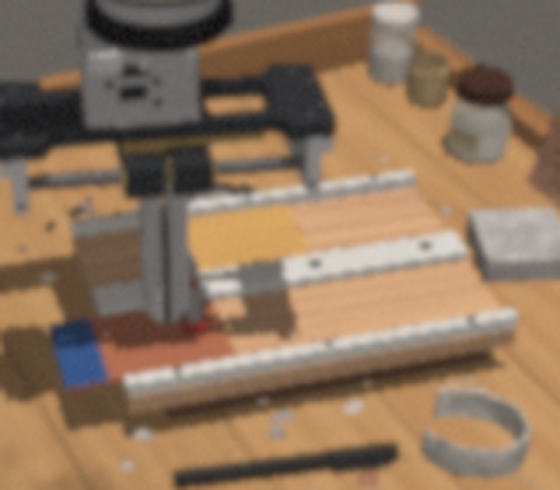

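The side view shows the keeper swung over the copper, its red end at crop (195,325) in front of the fingers; the strip hasn't moved. I back off from the pin and lift away.

Emit:
carry_out(steps=[[[0,-0.01,0],0,1],[[0,-0.015,-0.01],0,1],[[0,-0.015,-0.06],0,1],[[0,-0.02,-0.11],0,1],[[0,-0.06,-0.15],0,1],[[0,-0.1,-0.16],0,1],[[0,-0.1,-0.16],0,1],[[0,-0.1,-0.16],0,1]])

```text
time: 13.0
tool_pos: [0.4116, 0.0042, 0.1782]
ee_rot: [3.14, 0.0, 1.266]
wrist_force: [-0.1, 0.7, -0.0]
width: 0.0004
finger_force: 0.0
```

```bash
python3 - <<'E'
from h import *
rel(0,0,.1); blue('e1.png')
for n in("side","scene"):
    s=dict(np.load(f"pics/last_{n}.npz")); P=cloud(s);S=st(P)
    pn=(P[...,2]>.057)&(P[...,2]<.078)&(S[...,1]<.03)&(S[...,1]>-.08)&(S[...,0]<-.03)&(S[...,0]>-.13); print("pin",pn.sum(),S[pn].mean(0))
E
```

```text
t 13.0 stand xy [-0.1869 -0.0312] z 0.1782 rpy [3.14  0.    1.266] w 0.0004 F [-0.1  0.7 -0. ] q [-0.13 -0.23  1.64 -0.    1.73  0.18]
shift [0.0515 0.1823 0.0782] turn to stand 8.373
side 88 centre [-0.0625  0.048 ] x range [-0.0709 -0.0534] rect [0.047 0.018] 89.6
side 169 centre [-0.1371 -0.0456] x range [-0.147  -0.1273] rect [0.053 0.021] 88.7
scene 168 centre [-0.0669  0.0478] x range [-0.0772 -0.0565] rect [0.057 0.022] 88.5
scene 169 centre [-0.1421 -0.0385] x range [-0.153  -0.1312] rect [0.023 0.056] 1.5
pin 36 [-0.06752417 -0.04601156]
pin 24 [-0.07160037 -0.03822645]
```

View pics/e1.png

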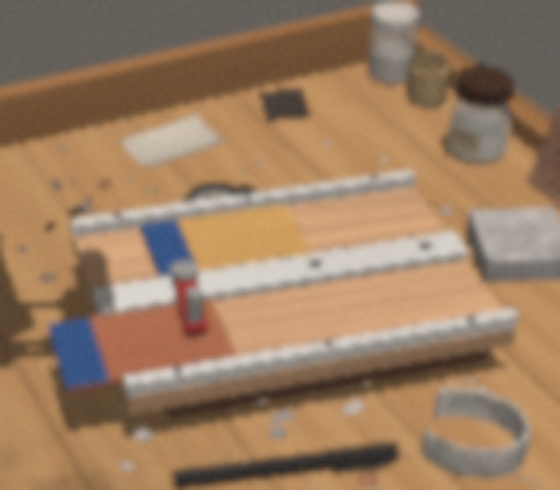

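The keeper lies across the copper blank (pin at about (-0.069,-0.042), angle about -1.46 rad). The blue strip is out past the end at crop (78,350) with an overhang of about 32 mm, and nothing else has moved. I hand in.

```bash
python3 -c "
from bench import robot
print(robot.close_job())"
```

```text
the job is handed in; nothing more can be done
None
```

I handed the job in at about 13 s; the hand-in gave no verdict, but by my measurements the copper blank overhangs the front end by about 32 mm, the keeper lies across it at about -1.46 rad, and the brass blank and other things look unmoved.

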